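# Walk the cast unit round to face the clamp fence

## Task

Walk the heavy cast unit round by pushing at its corners and sides until one of its two long sides (either will do) squarely faces the flat front of the clamp fence, about 25 mm short of it, with the unit's whole length in front of the fence. Only push it along the bench by its walls: do not lift or tip it, do not press on its finned lid, do not let it touch the fence, and leave the lens, the knob and the relay where they stand.

Things in the scene. Friction and masses are not known exactly. Their poses are not given: they have to be found in the camera images.
- unit: Heavy (0.7 to 0.93 kg) aluminium cast box, loose on the bench, 92 (its x) by 140 (its y) by 46 mm high, both long sides alike, too wide to grip, dark finned lid on top. Its weight rests near its four corners; it slides with dry friction and stays where left. Origin: centre of its underside, at bench height; z up. It starts turned 35 to 90 degrees, either way, from facing the fence.
- unit_lid: The dark finned lid fixed on the unit: 68 by 116 mm, set in 12 mm from the walls, from 46 to 56.5 mm above the bench. Origin: centre of the lid's underside; axes as the unit's. Not to be pressed or pushed on.
- fence: Fixed aluminium bar, 300 mm long (its y), 40 mm high; two low push clamps behind it (to 73 mm high). Origin: bench height, middle of its flat front face, which is the plane x = 0 of this frame. x points from that face into the bar, away from robot and unit; z up. With a long side square to it 25 mm off, the unit's origin is at x = -71 mm in this frame.
- lens: Bystander: a black lens barrel standing on end, 48 mm across, 56 mm high. Origin: centre of its underside.
- clampknob: Bystander: a grey round clamp knob standing on its foot, 40 mm across, 36 mm high. Origin: centre of its underside.
- relay: Bystander: a grey box-shaped relay, 28 by 40 by 30 mm high. Origin: centre of its underside.
Mind the look-alikes: they are no part of the job. What is shaped like the unit but brown, orange or white is not meant.

How it is judged:
At the end, for the whole second after the job is handed in: A long side of the unit is parallel to the fence's front within 0.09 rad (5 degrees), 11 to 39 mm from it (measured at the unit's middle), the unit's middle within 80 mm of the fence's middle along the fence, the unit flat on the bench and at rest (angle between the x axis of unit and the x axis of fence, either way round below 0.09 rad and x of unit in the frame of fence between -0.085 and -0.057 m and y of unit in the frame of fence between -0.08 and 0.08 m and height (world z) of unit below 0.004 m and angle between unit's own z axis and vertical below 0.03 rad and linear speed of unit below 0.01 m/s); the robot touches nothing.
It fails at once if the unit is lifted or tipped (underside over 10 mm up, or tilted over 0.12 rad) (height (world z) of unit above 0.01 m or angle between unit's own z axis and vertical above 0.12 rad).
It fails at once if the unit touches the fence (over 1 N) (contact force between unit and fence above 1 N).
It fails at once if the robot presses on the unit's lid (over 3 N) (contact force between any of the fingers, the arm and unit_lid above 3 N).
It fails at once if the lens, knob or relay is moved over 20 mm (distance of any of lens, clampknob, relay from where it was at the start of the episode above 0.02 m).
It also fails if it takes over 67 s, if anything falls off the work surface, if the arm or the gripper's body presses on something with over 40 N, if the wrist force passes 120 N, or if a joint passes its speed limit or range.

## Robot

A 7-joint arm with a two-finger parallel gripper is mounted at the origin on the work surface. World frame = base frame: x ahead of the robot, y to its left, z up, the work surface at z = 0. Lengths are in m, angles in rad, forces in N, time in s.
With the tool pointing down it reaches from about 0.4 to 0.85 m from the base axis. Payload 4.5 kg.
Tool frame: the origin (TCP) lies on the centre line of the jaws, within the pads' length; the fingertips stand 11 mm ahead of it and the grasp point (between the pads) lies 8 mm behind it; z points along the fingers, y is the line along which they close (so a half turn about z gives the same grasp; the last joint's range is limited). The gripper opens to 88 mm and grips with 3 to 60 N. Pads are 18 mm wide; open, the fingers measure 123 mm over their backs; the gripper's body (75 mm by 187 mm) begins 45 mm behind the grasp point.
Start: joints at [-1.166, 0.689, -0.195, 1.565, 0.157, 0.902, -0.215], TCP at [0.226, 0.583, 0.25] pointing down, gripper open.
Joint ranges: [-3.01, 3.01], [-0.46, 2.08], [-1.47, 1.51], [0.13, 2.56], [-1, 4.14], [0.04, 2.09], [-2.66, 2.66]. Speed limits (rad/s): [2.57, 2.57, 3.14, 3.14, 3.14, 3.14, 3.14].

## Interface

Orientations are given as a unit quaternion [x, y, z, w].
In Python, from plant import * gives the robot as it stands. The module is installed in compiled form; this text tells all that it offers.
- The arm moves only by the tool send_rows, never from a script. Its argument "motion" is a list of rows, each an object of numbers: "x", "y", "z": the shift along the tool's x, y, z in cm; "rx", "ry", "rz": the turn, a rotation vector about the tool's x, y, z in rad; "jaw": the finger opening in cm, from 0 to 8.81. In form: [{"x": .., "y": .., "z": .., "rx": .., "ry": .., "rz": .., "jaw": ..}, ...]. A call has exactly 5 rows; each row shifts and turns the commanded pose from where the row before left it, along the tool's axes as they then stand; what a row does not reach is not made up. A row lasts 1/10 s, in which the tool goes at most 50 mm and 8.59 degrees, less where a joint would pass 70% of its speed; a pose out of reach is approached as far as the arm can. A call is refused whole if a number of a shift passes 5 or a number of a turn 0.15, either way. A call with a gripper value outside its range is refused whole. The fingers move at their own pace and stop on an object; "grip_force" is the grip in N (left out, the last holds). Time passes only in rows, so rows that do not move let the fingers close, or fill a call up. It gives the time, the measured TCP pose, the force, the opening and the grip force at its end, in the units of the state.
- get_state(): the state, without advancing time (a new reading comes with each control period).
- snapshot(name): name is "scene" or "top" or "wrist"; returns a dict with "img" (384x512x3 uint8, red, green, blue), "vertical_fov" (degrees; the focal length in pixels is half the picture's height over the tangent of half this angle, whatever the lens; pixels are square), "cx", "cy" (the principal point, pixels), "extrinsics" (4x4, takes a point from camera to world coordinates). Camera axes: x right, y up, looking along -z (the intrinsics and any distortion apply to the point x, -y, -z); pixel columns grow to the right and rows downward; lengths in m; the calibration is good to about 2 mm. The wrist camera is an equidistant fisheye: a pixel r from the principal point sees the ray r / f radians off the axis. A picture is of the moment at which its call begins. There is no depth.
- finish_job(): hands the job in; it is judged then, once.
The state is a dict: "clock": time; "q": joint angles; "qd": joint speeds; "joint_torque": joint torques, N m; "tool_pos": TCP position; "eef_rot": TCP orientation; "contact_force": force on the tool from outside, world axes, zero at the start; "moment": the same for the moment, N m; "opening": opening from 0.0 (shut) to 1.0 (fully open); "finger_force": force on a finger pad.
Only numpy, scipy, OpenCV 4.12 (cv2) and the standard library are available. Lean on these libraries where they do the work, as an engineer would, in place of code of your own. Each camera call takes 0.05 s, during which the arm holds its last target. There are 200 camera calls.

## Working session

There is one attempt and no reset: what is moved stays moved. The work goes in short steps, Python scripts to look and compute and a tool call to move; the robot and the scene stay as the last step left them, time stands still between calls to the robot, and variables do not carry over. Pictures are saved under pics/ and viewed, at most 10 in all, crops included, and the job is handed in when it is done.

Besides the shell and the picture viewer there is one more tool, called by a JSON object that holds its "api" and its "payload", one argument or row to a line. send_rows: Moves the arm, as the interface text tells. Its arguments: {"type":"object","properties":{"motion":{"type":"array"},"grip_force":{"type":"number"}},"required":["motion"]}

```bash
mkdir -p pics
python3 - <<'E'
from plant import *
import cv2,pickle
s=get_state();print(s)
for n in("top","scene"):
    d=snapshot(n);pickle.dump(d,open(f"pics/{n}0.pkl","wb"));cv2.imwrite(f"pics/{n}0.png",d["img"][:,:,::-1])
    print(n,d["vertical_fov"],d["cx"],d["cy"],d["extrinsics"])
E
```

```text
{'clock': 0.0, 'q': array([-1.1661921 ,  0.6899957 , -0.19451739,  1.5663412 ,  0.15732847,
        0.90250533, -0.21512348]), 'qd': array([-0.00023597, -0.00127339, -0.00031924, -0.00256172,  0.00074811,
       -0.00154148, -0.00039739]), 'joint_torque': array([-5.56116356e-04, -5.27561259e+01, -1.26714773e+00, -1.53432763e+01,
       -5.26242913e-02,  6.38702943e-03,  1.63348013e-04]), 'tool_pos': array([0.22630569, 0.58193021, 0.24890356]), 'eef_rot': array([ 1.84301951e-01,  9.82869234e-01, -9.22376864e-04, -9.44964032e-05]), 'contact_force': array([ 0.6190301 , -0.41052092,  0.51921593]), 'moment': array([0.05710116, 0.00472085, 0.00256096]), 'finger_force': 0.0, 'opening': 0.9974271305762225}
top 44.03700765864775 259.58223000680107 185.92842554656798 [[ 0.01102209  0.98998222 -0.14076119  0.36279592]
 [-0.99991525  0.01188753  0.00530885  0.02991347]
 [ 0.00692897  0.14069075  0.99002934  1.31511504]
 [ 0.          0.          0.          1.        ]]
scene 56.86352419121542 255.04067225609012 184.38474528496167 [[ 0.84160324 -0.4683837   0.26892508  0.80905563]
 [ 0.53999365  0.72001258 -0.43587698 -0.36372993]
 [ 0.01052823  0.51205331  0.85888914  0.86337535]
 [ 0.          0.          0.          1.        ]]
```

View pics/top0.png

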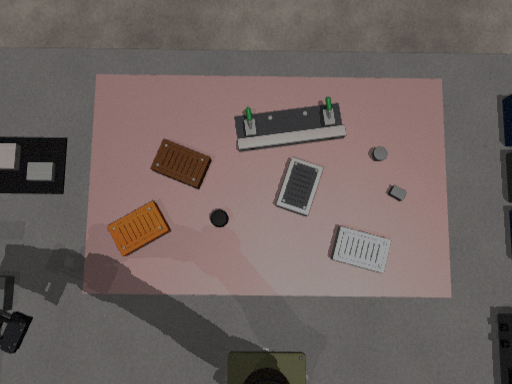

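View pics/scene0.png

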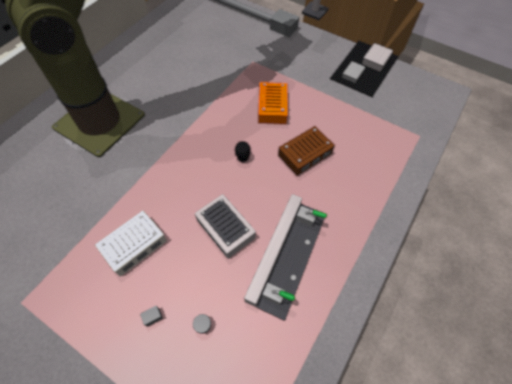

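The top view shows the aluminium unit with dark lid at about (299,186). The fence's light bar runs from (239,144) to (345,132), the lens is at (220,218), the knob at (380,154) and the relay at (398,192). The white, brown and orange boxes are look-alikes.

```bash
cat > h.py <<'E'
import numpy as np,cv2
def ray(d,uv,z):
    f=d["img"].shape[0]/2/np.tan(np.radians(d["vertical_fov"])/2)
    uv=np.atleast_2d(np.asarray(uv,float));E=d["extrinsics"]
    c=np.c_[(uv[:,0]-d["cx"])/f,-(uv[:,1]-d["cy"])/f,-np.ones(len(uv))]
    w=c@E[:3,:3].T; o=E[:3,3]
    return (o+w*((z-o[2])/w[:,2])[:,None])[:,:2]
def nonpink(img):
    im=img.astype(int); return ((im[:,:,0]-im[:,:,2])<25).astype(np.uint8)
def blob(m,seed):
    n,l,st,c=cv2.connectedComponentsWithStats(m)
    ys,xs=np.nonzero(l);k=np.argmin((xs-seed[0])**2+(ys-seed[1])**2);i=l[ys[k],xs[k]]
    return (l==i).astype(np.uint8)
E
python3 - <<'E'
import pickle;from h import *
d=pickle.load(open("pics/top0.pkl","rb"));im=d["img"]
m=nonpink(im)
for n,s,z in(("unit",(299,186),.046),("lens",(220,218),.056),("knob",(380,154),.036),("relay",(398,192),.03),("fence",(290,137),0.)):
    b=blob(m,s);c=max(cv2.findContours(b,0,2)[0],key=cv2.contourArea)
    r=cv2.minAreaRect(c);p=ray(d,cv2.boxPoints(r),z);print(n,b.sum(),r,p.round(4).tolist(),p.mean(0).round(4),np.linalg.norm(np.diff(p,axis=0),axis=1).round(4))
c=im[100:230,220:410];cv2.imwrite("pics/crop0.png",cv2.resize(c[:,:,::-1],None,fx=4,fy=4,interpolation=0))
E
```

```text
unit 136603 ((255.5, 191.5), (383.0, 511.0), 90.0) [[1.0691, 0.7681], [1.0909, -0.6926], [0.0417, -0.6257], [0.0297, 0.677]] [0.5578 0.0317] [1.4609 1.0513 1.3028]
lens 311 ((218.6500244140625, 217.4499969482422), (20.23857307434082, 18.65743637084961), 71.56504821777344) [[0.4734, 0.1632], [0.4897, 0.1165], [0.4388, 0.0985], [0.4227, 0.1449]] [0.4562 0.1308] [0.0494 0.0539 0.0491]
knob 239 ((377.75, 153.75), (15.17893123626709, 18.65743637084961), 71.56504821777344) [[0.6496, -0.2704], [0.6668, -0.3197], [0.6265, -0.3319], [0.6094, -0.2828]] [ 0.6381 -0.3012] [0.0522 0.0421 0.052 ]
relay 237 ((395.77386474609375, 192.3312225341797), (19.553129196166992, 13.088624954223633), 28.610462188720703) [[0.529, -0.3174], [0.561, -0.3354], [0.5356, -0.3817], [0.5038, -0.3636]] [ 0.5323 -0.3495] [0.0367 0.0528 0.0366]
fence 4058 ((288.73382568359375, 123.09700012207031), (44.40515899658203, 110.88731384277344), 82.78573608398438) [[0.7741, 0.1074], [0.8197, -0.2086], [0.6899, -0.2227], [0.6456, 0.0891]] [ 0.7323 -0.0587] [0.3192 0.1306 0.3149]
```

View pics/crop0.png

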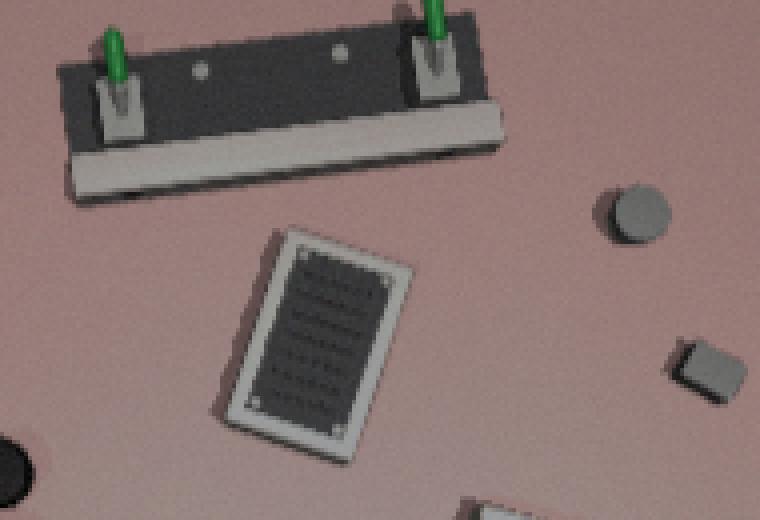

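The crop shows the unit's rim corners at crop pixels (288,230), (412,268), (350,460) and (228,420). The fence's top front edge runs from (75,195) to (500,145), with its front face darker below.

```bash
cat >> h.py <<'E'
def unitpose(d,seed):
    im=d["img"].astype(int)
    m=((im.max(2)-im.min(2)<22)&(im.min(2)>120)).astype(np.uint8)
    m[:, :]=blob(m,seed)
    c=max(cv2.findContours(m,0,2)[0],key=cv2.contourArea)
    r=cv2.minAreaRect(c); return r,ray(d,cv2.boxPoints(r),.046)
def bright(d):
    im=d["img"].astype(int)
    return ((im.max(2)-im.min(2)<22)&(im.min(2)>120)).astype(np.uint8)
E
python3 - <<'E'
import pickle;from h import *
d=pickle.load(open("pics/top0.pkl","rb"));im=d["img"]
print(im[137,290],im[190,281],im[205,340],im[144,270],im[148,270])
for s,z in(((281,190),.046),((290,137),.04)):
    b=blob(bright(d),s);c=max(cv2.findContours(b,0,2)[0],key=cv2.contourArea)
    r=cv2.minAreaRect(c);p=ray(d,cv2.boxPoints(r),z)
    print(b.sum(),r,p.round(4).tolist(),p.mean(0).round(4),np.linalg.norm(np.diff(p,axis=0),axis=1).round(4))
print(ray(d,np.array([[288,230],[412,268],[350,460],[228,422]])/4+[220,100],.046),ray(d,np.array([[75,195],[500,144]])/4+[220,100],.04))
E
```

```text
[154 148 144] [147 146 144] [154 134 128] [131 127 122] [133 108 107]
556 ((299.6999816894531, 185.39999389648438), (33.203914642333984, 50.28021240234375), 18.43494987487793) [[0.4947, -0.0215], [0.6259, -0.0641], [0.5978, -0.1498], [0.4675, -0.1061]] [ 0.5465 -0.0854] [0.1378 0.0902 0.1375]
993 ((291.372802734375, 136.5388946533203), (9.330397605895996, 107.78067016601562), 82.4605484008789) [[0.6738, 0.0857], [0.7176, -0.2091], [0.6914, -0.2121], [0.6478, 0.0819]] [ 0.6826 -0.0634] [0.2981 0.0264 0.2972]
[[ 0.62252411 -0.06434739]
 [ 0.597267   -0.14867709]
 [ 0.4661299  -0.10610489]
 [ 0.49072494 -0.02424089]] [[ 0.64638229  0.08133962]
 [ 0.6859684  -0.21091558]]
```

{"api": "send_rows", "payload": {
  "motion": [
    {"x":0,"y":0,"z":0,"rx":0,"ry":0,"rz":0.15,"jaw":0},
    {"x":-3.2,"y":-1.6,"z":0,"rx":0,"ry":0,"rz":0,"jaw":0},
    {"x":-3.2,"y":-1.6,"z":0,"rx":0,"ry":0,"rz":0,"jaw":0},
    {"x":-3.2,"y":-1.6,"z":0,"rx":0,"ry":0,"rz":0,"jaw":0},
    {"x":-3.2,"y":-1.6,"z":0,"rx":0,"ry":0,"rz":0,"jaw":0}
  ],
  "grip_force": 40
}}

```text
clock: 0.6
tool_pos: [0.3061, 0.4619, 0.2494]
eef_rot: [0.257, 0.966, -0.0, -0.0]
contact_force: [0.2, -1.1, -0.4]
opening: 0.572
finger_force: 0.0
```

{"api": "send_rows", "payload": {
  "motion": [
    {"x":-3.2,"y":-1.6,"z":0,"rx":0,"ry":0,"rz":0,"jaw":0},
    {"x":-3.2,"y":-1.6,"z":0,"rx":0,"ry":0,"rz":0,"jaw":0},
    {"x":-3.2,"y":-1.6,"z":0,"rx":0,"ry":0,"rz":0,"jaw":0},
    {"x":-3.2,"y":-1.6,"z":0,"rx":0,"ry":0,"rz":0,"jaw":0},
    {"x":-3.2,"y":-1.6,"z":0,"rx":0,"ry":0,"rz":0,"jaw":0}
  ]
}}

```text
clock: 1.1
tool_pos: [0.4051, 0.3129, 0.2495]
eef_rot: [0.257, 0.966, -0.0, -0.0]
contact_force: [0.8, 0.3, -0.3]
opening: 0.113
finger_force: 0.0
```

{"api": "send_rows", "payload": {
  "motion": [
    {"x":-3.2,"y":-1.6,"z":0,"rx":0,"ry":0,"rz":0,"jaw":0},
    {"x":-3.2,"y":-1.6,"z":0,"rx":0,"ry":0,"rz":0,"jaw":0},
    {"x":-3.2,"y":-1.6,"z":0,"rx":0,"ry":0,"rz":0,"jaw":0},
    {"x":-3.2,"y":-1.6,"z":0,"rx":0,"ry":0,"rz":0,"jaw":0},
    {"x":-3.2,"y":-1.6,"z":0,"rx":0,"ry":0,"rz":0,"jaw":0}
  ]
}}

```text
clock: 1.6
tool_pos: [0.5041, 0.1639, 0.2495]
eef_rot: [0.257, 0.966, -0.0, -0.0]
contact_force: [0.8, 0.3, 0.6]
opening: 0.007
finger_force: 0.0
```

{"api": "send_rows", "payload": {
  "motion": [
    {"x":-4,"y":-2.15,"z":1.5,"rx":0,"ry":0,"rz":0,"jaw":0},
    {"x":-4,"y":-2.15,"z":1.5,"rx":0,"ry":0,"rz":0,"jaw":0},
    {"x":-4,"y":-2.15,"z":1.5,"rx":0,"ry":0,"rz":0,"jaw":0},
    {"x":-4,"y":-2.15,"z":1.5,"rx":0,"ry":0,"rz":0,"jaw":0},
    {"x":-4,"y":-2.15,"z":1.5,"rx":0,"ry":0,"rz":0,"jaw":0}
  ]
}}

```text
clock: 2.1
tool_pos: [0.6241, -0.0291, 0.1737]
eef_rot: [0.257, 0.966, 0.0, -0.0]
contact_force: [-0.2, 0.7, -0.3]
opening: 0.001
finger_force: 0.0
```

{"api": "send_rows", "payload": {
  "motion": [
    {"z":3},
    {"z":3},
    {"z":2},
    {"z":1.5},
    {"z":0.5}
  ]
}}

```text
schema error: expected keys x, y, z, rx, ry, rz, jaw
```

{"api": "send_rows", "payload": {
  "motion": [
    {"x":0,"y":0,"z":3,"rx":0,"ry":0,"rz":0,"jaw":0},
    {"x":0,"y":0,"z":3,"rx":0,"ry":0,"rz":0,"jaw":0},
    {"x":0,"y":0,"z":3,"rx":0,"ry":0,"rz":0,"jaw":0},
    {"x":0,"y":0,"z":3,"rx":0,"ry":0,"rz":0,"jaw":0},
    {"x":0,"y":0,"z":2.3,"rx":0,"ry":0,"rz":0,"jaw":0}
  ]
}}

```text
clock: 2.6
tool_pos: [0.6225, -0.0275, 0.0294]
eef_rot: [0.257, 0.966, -0.0, -0.001]
contact_force: [0.6, -0.9, 0.6]
opening: 0.009
finger_force: 0.0
```

Run:
```python
from plant import *;import cv2
d=snapshot("top");cv2.imwrite("pics/a.png",cv2.resize(d["img"][90:240,200:410,::-1],None,fx=3,fy=3));print(get_state()["tool_pos"],get_state()["contact_force"])
```

```text
[ 0.62044435 -0.02731858  0.02633473] [ 0.50072308 -0.30808069 -1.70913348]
```

View pics/a.png

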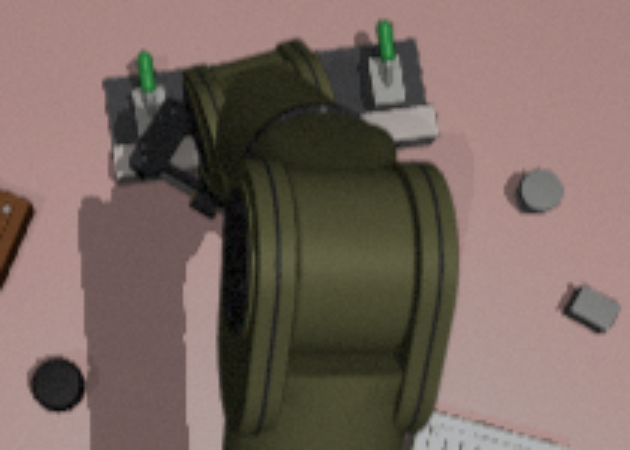

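The arm hides the unit from above, but the fingers stand in the gap beside it. I'll start pushing.

{"api": "send_rows", "payload": {
  "motion": [
    {"x":-0.2,"y":-1,"z":-0.3,"rx":0,"ry":0,"rz":0,"jaw":0},
    {"x":-0.2,"y":-0.8,"z":0,"rx":0,"ry":0,"rz":0,"jaw":0},
    {"x":-0.1,"y":-0.8,"z":0,"rx":0,"ry":0,"rz":0,"jaw":0},
    {"x":-0.1,"y":-0.8,"z":0,"rx":0,"ry":0,"rz":0,"jaw":0},
    {"x":0,"y":-0.8,"z":0,"rx":0,"ry":0,"rz":0,"jaw":0}
  ]
}}

```text
clock: 3.15
tool_pos: [0.6106, -0.0669, 0.0364]
eef_rot: [0.257, 0.966, 0.001, 0.003]
contact_force: [5.3, 3.1, 2.0]
opening: 0.007
finger_force: 2.6
```

{"api": "send_rows", "payload": {
  "motion": [
    {"x":0,"y":-0.8,"z":0,"rx":0,"ry":0,"rz":0,"jaw":0},
    {"x":0,"y":-0.8,"z":0,"rx":0,"ry":0,"rz":0,"jaw":0},
    {"x":0,"y":-0.8,"z":0,"rx":0,"ry":0,"rz":0,"jaw":0},
    {"x":0,"y":-0.5,"z":0,"rx":0,"ry":0,"rz":0,"jaw":0},
    {"x":0,"y":0,"z":0,"rx":0,"ry":0,"rz":0,"jaw":0}
  ]
}}

```text
clock: 3.65
tool_pos: [0.5949, -0.0927, 0.036]
eef_rot: [0.258, 0.966, 0.001, 0.002]
contact_force: [3.0, 1.1, 2.2]
opening: 0.008
finger_force: 1.8
```

Run:
```python
from plant import *;import cv2,numpy as np,pickle
d=snapshot("scene");w=snapshot("wrist");pickle.dump((d,w),open("pics/b.pkl","wb"))
cv2.imwrite("pics/b.png",np.hstack([d["img"],w["img"]])[:,:,::-1][:, :,:] if 0 else cv2.resize(np.hstack([d["img"][100:,100:400],w["img"][:284]]),(800,280))[:,:,::-1]);print(get_state()["tool_pos"],get_state()["contact_force"])
```

```text
[ 0.59446465 -0.09230244  0.03549904] [3.5707128  1.12009746 2.95813667]
```

View pics/b.png

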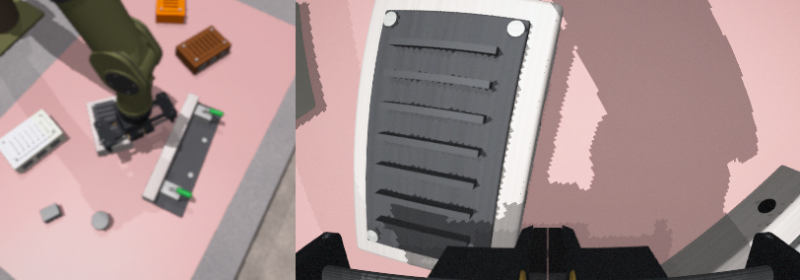

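The wrist view shows the unit ahead of the fingers, with its right rim edge from about (562,15) to (522,235) and its left rim edge from (372,5) to (358,245). The fence is at lower right. I'll cast these points onto z = 46 mm.

```bash
cat >> h.py <<'E'
def wray(d,uv,z):
    f=d["img"].shape[0]/2/np.tan(np.radians(d["vertical_fov"])/2)
    uv=np.atleast_2d(np.asarray(uv,float))-[d["cx"],d["cy"]];E=d["extrinsics"]
    r=np.linalg.norm(uv,axis=1);th=r/f;s=np.sin(th)/np.maximum(r,1e-9)
    c=np.c_[uv[:,0]*s,-uv[:,1]*s,-np.cos(th)]
    w=c@E[:3,:3].T;o=E[:3,3]
    return (o+w*((z-o[2])/w[:,2])[:,None])[:,:2]
A=np.radians(8.0);FM=np.array([.667,-.064]);FR=np.array([[np.cos(A),np.sin(A)],[-np.sin(A),np.cos(A)]])
def tof(p): return (np.atleast_2d(p)-FM)@FR.T
def wunit(d,lo=190):
    """rim from bright mask: points, projected to z=.046, min-area rectangle in mm"""
    im=d["img"].astype(int);m=((im.max(2)-im.min(2)<14)&(im.min(2)>lo)).astype(np.uint8)
    m=cv2.morphologyEx(m,cv2.MORPH_OPEN,np.ones((3,3)))
    n,l,st,c=cv2.connectedComponentsWithStats(m);return m,n,l,st
E
python3 - <<'E'
import pickle;from h import *
_,w=pickle.load(open("pics/b.pkl","rb"));print(w["vertical_fov"],w["cx"],w["cy"])
q=lambda *p:np.array(p)/.985-[300,0]
z=.046
for P in(q((562,15),(545,120),(522,235)),q((372,5),(355,130),(358,245))): print(wray(w,P,z).round(4).tolist())
m,n,l,st=wunit(w)
for i in range(1,n):
    if st[i,4]>800:
        ys,xs=np.nonzero(l==i);p=wray(w,np.c_[xs,ys],z);r=cv2.minAreaRect((p*1000).astype(np.float32));print(st[i],r)
E
```

```text
65.70646984690485 255.41892181326645 191.59700502105198
[[0.4996, -0.031], [0.5352, -0.0596], [0.5753, -0.095]]
[[0.442, -0.1], [0.4891, -0.1397], [0.5375, -0.1813]]
[   59     0   208   266 10978] ((516.7394409179688, -106.10238647460938), (87.88846588134766, 134.37399291992188), 48.78266143798828)
[477 201  35  46 862] ((656.1292114257812, 40.567527770996094), (26.59134292602539, 31.41756248474121), 7.977738857269287)
```

{"api": "send_rows", "payload": {
  "motion": [
    {"x":0,"y":1.5,"z":0,"rx":0,"ry":0,"rz":0,"jaw":0},
    {"x":0,"y":1,"z":-0.5,"rx":0,"ry":0,"rz":0,"jaw":0},
    {"x":0,"y":0,"z":-3.2,"rx":0,"ry":0,"rz":0.15,"jaw":0},
    {"x":0,"y":0,"z":-3.2,"rx":0,"ry":0,"rz":0.15,"jaw":0},
    {"x":0,"y":0,"z":-3.2,"rx":0,"ry":0,"rz":0.15,"jaw":0}
  ]
}}

```text
clock: 4.25
tool_pos: [0.6046, -0.0689, 0.1362]
eef_rot: [0.469, 0.883, -0.0, -0.002]
contact_force: [1.4, -0.0, 0.3]
opening: 0.002
finger_force: 0.0
```

{"api": "send_rows", "payload": {
  "motion": [
    {"x":1.1,"y":-3.7,"z":0,"rx":0,"ry":0,"rz":0,"jaw":0},
    {"x":1.1,"y":-3.7,"z":0,"rx":0,"ry":0,"rz":0,"jaw":0},
    {"x":1.1,"y":-3.7,"z":0,"rx":0,"ry":0,"rz":0,"jaw":0},
    {"x":1.1,"y":-3.7,"z":0,"rx":0,"ry":0,"rz":0,"jaw":0},
    {"x":1.1,"y":-3.7,"z":0,"rx":0,"ry":0,"rz":0,"jaw":0}
  ]
}}

```text
clock: 4.75
tool_pos: [0.42, -0.1287, 0.1358]
eef_rot: [0.466, 0.885, -0.0, -0.001]
contact_force: [0.4, -0.5, 0.0]
opening: 0.006
finger_force: 0.0
```

```bash
cat > look.py <<'E'
from plant import *;from h import *;import sys,pickle
w=snapshot("wrist");t=snapshot("top");s=get_state();q=s["eef_rot"]
pickle.dump((w,t),open(sys.argv[1]+".pkl","wb"))
print(s["clock"],s["tool_pos"].round(4),"yaw_y",np.degrees(np.pi/2-2*np.arctan2(q[0],q[1])).round(1),s["contact_force"].round(1),"q",s["q"].round(2))
m,n,l,st=wunit(w,int(sys.argv[2]) if len(sys.argv)>2 else 190)
for i in range(1,n):
    if st[i,4]>1500:
        ys,xs=np.nonzero(l==i);p=wray(w,np.c_[xs,ys],.046);r=cv2.minAreaRect((p*1000).astype(np.float32));print("wrist",st[i],r)
m=bright(t)
n,l,st,c=cv2.connectedComponentsWithStats(m)
for i in range(1,n):
    ys,xs=np.nonzero(l==i)
    if st[i,4]>150 and 200<c[i][0]<345 and 150<c[i][1]<250:
        r=cv2.minAreaRect((ray(t,np.c_[xs,ys],.046)*1000).astype(np.float32));print("top",st[i],r)
cv2.imwrite(sys.argv[1]+".png",np.hstack([cv2.resize(t["img"][90:270,200:410],(400,343)),cv2.resize(w["img"],(400,343),interpolation=3)])[:,:,::-1])
E
python3 look.py pics/c
```

```text
4.85 [ 0.4144 -0.1302  0.1356] yaw_y 34.2 [-0.5 -0.1 -0.9] q [ 0.24  0.68 -0.07  2.22  0.18  0.26  0.61]
wrist [  78  197  128   83 3841] ((361.9432067871094, -242.68028259277344), (130.3640594482422, 65.07601928710938), 75.26367950439453)
top [294 167  43  33 294] ((540.3814086914062, -127.74986267089844), (91.1788101196289, 78.1005630493164), 49.25461959838867)
```

Top and wrist agree: the unit's centre is at (0.517,-0.107) with its long axis at -41°. I'll descend and push the near end.

{"api": "send_rows", "payload": {
  "motion": [
    {"x":0,"y":0,"z":3,"rx":0,"ry":0,"rz":0,"jaw":0},
    {"x":0,"y":0,"z":3,"rx":0,"ry":0,"rz":0,"jaw":0},
    {"x":0,"y":0,"z":3,"rx":0,"ry":0,"rz":0,"jaw":0},
    {"x":0.1,"y":0.8,"z":1.1,"rx":0,"ry":0,"rz":0,"jaw":0},
    {"x":0.2,"y":1,"z":0,"rx":0,"ry":0,"rz":0,"jaw":0}
  ]
}}

```text
clock: 5.35
tool_pos: [0.4383, -0.1174, 0.0366]
eef_rot: [0.466, 0.885, -0.002, -0.006]
contact_force: [-2.7, -1.5, -1.0]
opening: 0.007
finger_force: 1.3
```

{"api": "send_rows", "payload": {
  "motion": [
    {"x":0.2,"y":0.8,"z":0,"rx":0,"ry":0,"rz":0,"jaw":0},
    {"x":0.2,"y":0.8,"z":0,"rx":0,"ry":0,"rz":0,"jaw":0},
    {"x":0.1,"y":0.8,"z":0,"rx":0,"ry":0,"rz":0,"jaw":0},
    {"x":0.1,"y":0.8,"z":0,"rx":0,"ry":0,"rz":0,"jaw":0},
    {"x":0,"y":0.8,"z":0,"rx":0,"ry":0,"rz":0,"jaw":0}
  ]
}}

```text
clock: 5.85
tool_pos: [0.4681, -0.0903, 0.0385]
eef_rot: [0.467, 0.884, -0.002, -0.005]
contact_force: [-5.8, -1.5, 4.2]
opening: 0.003
finger_force: 3.2
```

```bash
python3 look.py pics/d
```

```text
5.95 [ 0.47   -0.0895  0.0384] yaw_y 34.4 [-1.4  1.2 -0. ] q [ 0.14  0.9  -0.08  2.13  0.48  0.13  0.21]
```

View pics/d.png

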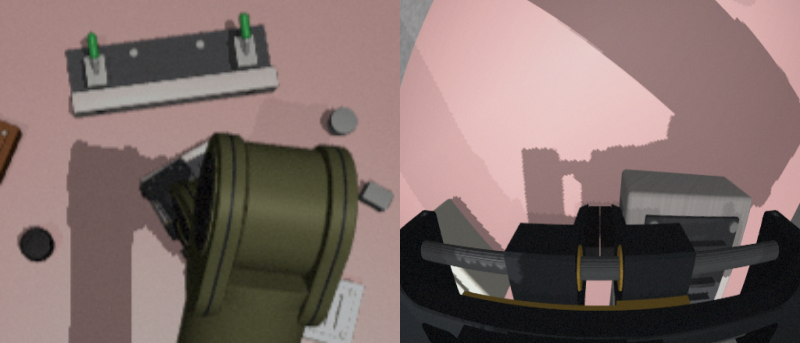

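The unit's left corner is at crop pixel (140,185), and the fingers bear on its long side near the end. I'll continue, turning the tool as I push.

{"api": "send_rows", "payload": {
  "motion": [
    {"x":0,"y":0.8,"z":0,"rx":0,"ry":0,"rz":0.05,"jaw":0},
    {"x":0,"y":0.8,"z":0,"rx":0,"ry":0,"rz":0.05,"jaw":0},
    {"x":0,"y":0.8,"z":0,"rx":0,"ry":0,"rz":0.05,"jaw":0},
    {"x":0,"y":0.8,"z":0,"rx":0,"ry":0,"rz":0.05,"jaw":0},
    {"x":0,"y":0.8,"z":0,"rx":0,"ry":0,"rz":0.05,"jaw":0}
  ]
}}

```text
clock: 6.45
tool_pos: [0.501, -0.0714, 0.0381]
eef_rot: [0.574, 0.819, -0.003, -0.006]
contact_force: [-8.6, 0.1, 6.9]
opening: 0.004
finger_force: 4.5
```

```bash
python3 look.py pics/e
```

```text
6.55 [ 0.504  -0.0705  0.0381] yaw_y 20.0 [-4.8  0.7  2.3] q [ 0.11  0.91 -0.09  2.04  0.33  0.21  0.07]
```

View pics/e.png

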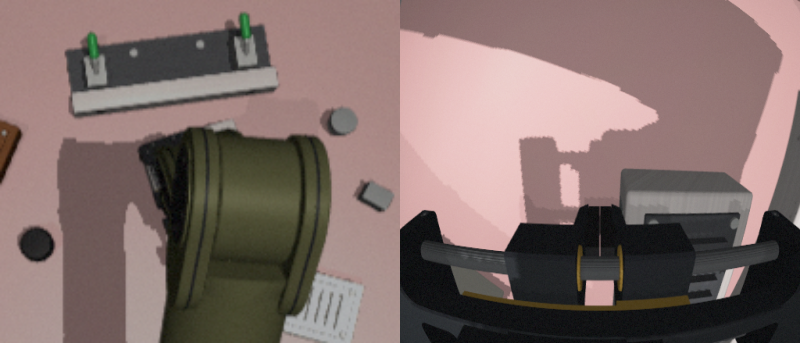

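The unit turns flush with the fingers (normal about 20°), and its far corner shows at crop pixel (222,125). I'll push a bit more, then back off and measure.

{"api": "send_rows", "payload": {
  "motion": [
    {"x":0,"y":0.6,"z":0,"rx":0,"ry":0,"rz":0.04,"jaw":0},
    {"x":0,"y":0.6,"z":0,"rx":0,"ry":0,"rz":0.04,"jaw":0},
    {"x":0,"y":0,"z":0,"rx":0,"ry":0,"rz":0.04,"jaw":0},
    {"x":0,"y":-1.5,"z":0,"rx":0,"ry":0,"rz":0,"jaw":0},
    {"x":0,"y":-2,"z":0,"rx":0,"ry":0,"rz":0,"jaw":0}
  ]
}}

```text
clock: 7.05
tool_pos: [0.4848, -0.0749, 0.0384]
eef_rot: [0.621, 0.784, 0.001, -0.001]
contact_force: [-1.0, 0.2, 0.0]
opening: 0.004
finger_force: 0.0
```

{"api": "send_rows", "payload": {
  "motion": [
    {"x":0,"y":-3,"z":-2,"rx":0,"ry":0,"rz":0,"jaw":0},
    {"x":3,"y":-3,"z":-2.5,"rx":0,"ry":0,"rz":0,"jaw":0},
    {"x":4,"y":0,"z":-2.5,"rx":0,"ry":0,"rz":0,"jaw":0},
    {"x":4,"y":0,"z":-2.5,"rx":0,"ry":0,"rz":0,"jaw":0},
    {"x":4,"y":0,"z":0,"rx":0,"ry":0,"rz":0,"jaw":0}
  ]
}}

```text
clock: 7.55
tool_pos: [0.3927, 0.059, 0.1366]
eef_rot: [0.622, 0.783, 0.003, -0.001]
contact_force: [-0.0, 0.4, -0.6]
opening: 0.006
finger_force: 0.0
```

```bash
python3 look.py pics/f 120
```

```text
7.65 [0.3916 0.0635 0.1351] yaw_y 13.8 [ 0.1 -0.2  0.9] q [-0.24  0.66 -0.05  2.34  0.15  0.14 -0.19]
wrist [   0    0  145   79 8889] ((181.914794921875, 163.2849578857422), (77.99641418457031, 178.36827087402344), 88.25557708740234)
wrist [   14   146   101   133 10233] ((211.15142822265625, 5.5993499755859375), (145.446533203125, 119.13904571533203), 89.9078140258789)
top [275 150  57  43 584] ((586.3621215820312, -94.64134216308594), (90.18977355957031, 137.96807861328125), 13.560768127441406)
```

View pics/f.png

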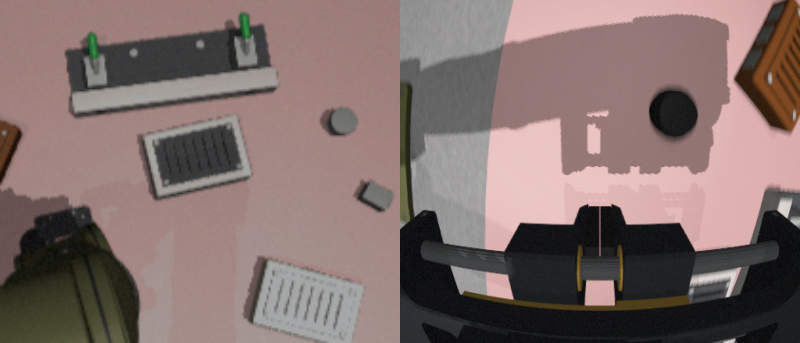

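The unit's centre is at (0.586,-0.095) with its normal at 13.6°. In the fence frame that is x = -84 mm, y = -19 mm, 5.6° left to turn. One end push of about 15 mm remains.

{"api": "send_rows", "payload": {
  "motion": [
    {"x":-3.1,"y":1.35,"z":0,"rx":0,"ry":0,"rz":0,"jaw":0},
    {"x":-3.1,"y":1.35,"z":0,"rx":0,"ry":0,"rz":0,"jaw":0},
    {"x":-3.1,"y":1.35,"z":0,"rx":0,"ry":0,"rz":0,"jaw":0},
    {"x":-3.1,"y":1.35,"z":0,"rx":0,"ry":0,"rz":0,"jaw":0},
    {"x":-3.1,"y":1.35,"z":0,"rx":0,"ry":0,"rz":0,"jaw":0}
  ]
}}

```text
clock: 8.15
tool_pos: [0.4931, -0.0811, 0.1332]
eef_rot: [0.622, 0.783, -0.0, -0.002]
contact_force: [-0.0, 0.5, -0.7]
opening: 0.005
finger_force: 0.0
```

{"api": "send_rows", "payload": {
  "motion": [
    {"x":0,"y":0,"z":3,"rx":0,"ry":0,"rz":0,"jaw":0},
    {"x":0,"y":0,"z":3,"rx":0,"ry":0,"rz":0,"jaw":0},
    {"x":0,"y":0,"z":2.8,"rx":0,"ry":0,"rz":0,"jaw":0},
    {"x":0,"y":0,"z":1,"rx":0,"ry":0,"rz":0,"jaw":0},
    {"x":0,"y":0,"z":0,"rx":0,"ry":0,"rz":0.04,"jaw":0}
  ]
}}

```text
clock: 8.65
tool_pos: [0.49, -0.079, 0.034]
eef_rot: [0.638, 0.77, -0.002, -0.004]
contact_force: [0.1, -0.1, -0.3]
opening: 0.004
finger_force: 0.0
```

{"api": "send_rows", "payload": {
  "motion": [
    {"x":0.8,"y":0.8,"z":0,"rx":0,"ry":0,"rz":0,"jaw":0},
    {"x":0,"y":0.8,"z":0,"rx":0,"ry":0,"rz":0,"jaw":0},
    {"x":0,"y":0.8,"z":0,"rx":0,"ry":0,"rz":0,"jaw":0},
    {"x":0,"y":0.6,"z":0,"rx":0,"ry":0,"rz":0,"jaw":0},
    {"x":0,"y":0.6,"z":0,"rx":0,"ry":0,"rz":0,"jaw":0}
  ]
}}

```text
clock: 9.15
tool_pos: [0.5198, -0.0638, 0.0351]
eef_rot: [0.637, 0.771, -0.004, -0.007]
contact_force: [-9.3, 1.7, 7.1]
opening: 0.006
finger_force: 4.8
```

{"api": "send_rows", "payload": {
  "motion": [
    {"x":0,"y":0,"z":0,"rx":0,"ry":0,"rz":0,"jaw":0},
    {"x":0,"y":-1.5,"z":0,"rx":0,"ry":0,"rz":0,"jaw":0},
    {"x":0,"y":-2.5,"z":0,"rx":0,"ry":0,"rz":0,"jaw":0},
    {"x":0,"y":-3,"z":-2,"rx":0,"ry":0,"rz":0,"jaw":0},
    {"x":3,"y":-2,"z":-2.5,"rx":0,"ry":0,"rz":0,"jaw":0}
  ]
}}

```text
clock: 9.65
tool_pos: [0.4288, -0.0554, 0.0807]
eef_rot: [0.64, 0.769, -0.003, -0.003]
contact_force: [0.7, 1.2, 0.3]
opening: 0.004
finger_force: 0.0
```

{"api": "send_rows", "payload": {
  "motion": [
    {"x":4,"y":0,"z":-2.5,"rx":0,"ry":0,"rz":0,"jaw":0},
    {"x":4,"y":0,"z":-2.5,"rx":0,"ry":0,"rz":0,"jaw":0},
    {"x":4,"y":0,"z":0,"rx":0,"ry":0,"rz":0,"jaw":0},
    {"x":2,"y":0,"z":0,"rx":0,"ry":0,"rz":0,"jaw":0},
    {"x":0,"y":0,"z":0,"rx":0,"ry":0,"rz":0,"jaw":0}
  ]
}}

```text
clock: 10.15
tool_pos: [0.4045, 0.0896, 0.1317]
eef_rot: [0.634, 0.773, 0.0, -0.004]
contact_force: [-1.3, -0.2, -0.1]
opening: 0.006
finger_force: 0.0
```

```bash
python3 look.py pics/g 120
python3 - <<'E'
import pickle;from h import *
t=pickle.load(open("pics/g.pkl","rb"))[1]
b=blob(bright(t),(290,137));ys,xs=np.nonzero(b);r=cv2.minAreaRect((ray(t,np.c_[xs,ys],.04)*1000).astype(np.float32));print("fence",r)
# front edge fit: lowest bright pixel per column
cs=[c for c in range(242,343)];lo=[ys[xs==c].max()+.5 for c in cs]
p=ray(t,np.c_[cs,lo],.04);k=np.polyfit(p[:,1],p[:,0],1);print("x at y=-.064",np.polyval(k,-.064),np.degrees(np.arctan(-k[0])))
b=blob(bright(t),(290,160))
E
```

```text
10.25 [0.4044 0.0858 0.1313] yaw_y 10.9 [-0.5 -0.2  0.8] q [-0.29  0.68 -0.04  2.29  0.1   0.18 -0.23]
wrist [    0     0   129   113 11362] ((192.20465087890625, 183.12612915039062), (110.30229949951172, 166.0898895263672), 85.84542846679688)
wrist [  11  173   93  105 6902] ((215.99331665039062, 29.309406280517578), (122.06576538085938, 113.7774429321289), 2.9737300872802734)
top [276 149  56  41 586] ((591.150634765625, -95.30756378173828), (90.56298065185547, 137.29110717773438), 10.56763744354248)
fence ((683.17529296875, -63.07829284667969), (28.76472282409668, 297.85516357421875), 8.414997100830078)
x at y=-.064 0.6690108543690851 8.423676980403
```

Unit: 10.6° against the fence's 8.4°, x about -81 mm, already inside tolerance. I'll make one more push near the middle for margin, about 10 mm.

{"api": "send_rows", "payload": {
  "motion": [
    {"x":-3.8,"y":1.3,"z":0,"rx":0,"ry":0,"rz":0,"jaw":0},
    {"x":-3.8,"y":1.3,"z":0,"rx":0,"ry":0,"rz":0,"jaw":0},
    {"x":-3.8,"y":1.3,"z":0,"rx":0,"ry":0,"rz":0,"jaw":0},
    {"x":-3.8,"y":1.3,"z":0,"rx":0,"ry":0,"rz":0,"jaw":0},
    {"x":-3.8,"y":1.3,"z":0,"rx":0,"ry":0,"rz":0,"jaw":0}
  ]
}}

```text
clock: 10.75
tool_pos: [0.5037, -0.0926, 0.1298]
eef_rot: [0.638, 0.77, -0.002, -0.004]
contact_force: [0.3, 0.2, -0.1]
opening: 0.006
finger_force: 0.0
```

{"api": "send_rows", "payload": {
  "motion": [
    {"x":0,"y":0,"z":3,"rx":0,"ry":0,"rz":0,"jaw":0},
    {"x":0,"y":0,"z":3,"rx":0,"ry":0,"rz":0,"jaw":0},
    {"x":0,"y":0,"z":2.6,"rx":0,"ry":0,"rz":0,"jaw":0},
    {"x":0,"y":0,"z":1,"rx":0,"ry":0,"rz":0,"jaw":0},
    {"x":0,"y":0,"z":0,"rx":0,"ry":0,"rz":0,"jaw":0}
  ]
}}

```text
clock: 11.25
tool_pos: [0.5017, -0.0896, 0.0327]
eef_rot: [0.638, 0.77, -0.003, -0.005]
contact_force: [-0.2, -0.3, 0.8]
opening: 0.002
finger_force: 0.0
```

{"api": "send_rows", "payload": {
  "motion": [
    {"x":0,"y":1,"z":0,"rx":0,"ry":0,"rz":0,"jaw":0},
    {"x":0,"y":0.9,"z":0,"rx":0,"ry":0,"rz":0,"jaw":0},
    {"x":0,"y":0.7,"z":0,"rx":0,"ry":0,"rz":0,"jaw":0},
    {"x":0,"y":0.6,"z":0,"rx":0,"ry":0,"rz":0,"jaw":0},
    {"x":0,"y":0.4,"z":0,"rx":0,"ry":0,"rz":0,"jaw":0}
  ]
}}

```text
clock: 11.75
tool_pos: [0.534, -0.082, 0.0343]
eef_rot: [0.637, 0.771, -0.005, -0.007]
contact_force: [-9.4, -0.7, 9.0]
opening: 0.004
finger_force: 5.5
```

{"api": "send_rows", "payload": {
  "motion": [
    {"x":0,"y":0,"z":0,"rx":0,"ry":0,"rz":0,"jaw":0},
    {"x":0,"y":-1.5,"z":0,"rx":0,"ry":0,"rz":0,"jaw":0},
    {"x":0,"y":-2.5,"z":0,"rx":0,"ry":0,"rz":0,"jaw":0},
    {"x":0,"y":-3,"z":-2,"rx":0,"ry":0,"rz":0,"jaw":0},
    {"x":3,"y":-2,"z":-2.5,"rx":0,"ry":0,"rz":0,"jaw":0}
  ]
}}

```text
clock: 12.25
tool_pos: [0.4437, -0.0729, 0.0799]
eef_rot: [0.64, 0.769, -0.003, -0.003]
contact_force: [0.5, 0.0, 0.4]
opening: 0.006
finger_force: 0.0
```

{"api": "send_rows", "payload": {
  "motion": [
    {"x":4,"y":-0.5,"z":-2.5,"rx":0,"ry":0,"rz":0,"jaw":0},
    {"x":4,"y":0,"z":-2.5,"rx":0,"ry":0,"rz":0,"jaw":0},
    {"x":4,"y":0,"z":0,"rx":0,"ry":0,"rz":0,"jaw":0},
    {"x":4,"y":0,"z":0,"rx":0,"ry":0,"rz":0,"jaw":0},
    {"x":0,"y":0,"z":0,"rx":0,"ry":0,"rz":0,"jaw":0}
  ]
}}

```text
clock: 12.75
tool_pos: [0.4104, 0.0941, 0.131]
eef_rot: [0.632, 0.775, 0.002, -0.004]
contact_force: [0.1, 0.3, 0.3]
opening: 0.007
finger_force: 0.0
```

```bash
python3 look.py pics/i 120
```

```text
12.85 [0.4105 0.0883 0.1306] yaw_y 11.1 [ 0.7 -0.4  0.4] q [-0.3   0.68 -0.03  2.27  0.09  0.19 -0.22]
wrist [    0     0   124   116 11163] ((197.29891967773438, 188.5042724609375), (116.3716812133789, 156.53546142578125), 89.681640625)
wrist [   7  174   91  103 6422] ((215.94561767578125, 33.634910583496094), (120.47130584716797, 113.25811767578125), 1.3283194303512573)
top [277 147  54  38 588] ((601.0010986328125, -94.70464324951172), (90.62481689453125, 137.60574340820312), 7.662862777709961)
```

View pics/i.png

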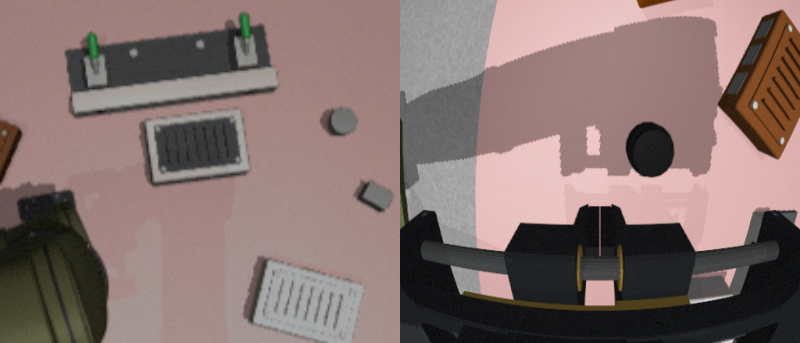

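The picture shows the unit at crop pixel (196,147), parallel to the fence, with the bystanders in place. The numbers agree: x about -71 mm, y about -20 mm, under 1° off. The arm is clear, so I'm handing in.

```bash
python3 -c "
from plant import *
print(finish_job())"
```

```text
the job is handed in; nothing more can be done
None
```

The job is handed in: by the last top-camera measurement the unit's long side faces the fence about 25 mm off, within 1° of parallel and about 20 mm off centre along it, with the lens, knob and relay not visibly moved; the hand-in returned no verdict.

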